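# Sort wet from dry blanks by heft and bolt the drying box

## Task

Lift the bolt's handle out of its notch, draw the bolt and slide the drying box's lid fully open. Heft each wooden blank on the bench: put the heavy, wet ones flat on the floor of the drying box and the light, dry ones flat in the tray. Then slide the lid fully shut, shoot the bolt fully home and lower its handle into the notch again, leaving everything else on the bench where it is.

Things in the scene. Friction and masses are not known exactly. Their poses are not given: they have to be found in the camera images.
- drybox: Plywood drying box, fixed, on the right. Origin on the bench under its open compartment's centre; x along the box away from the robot, y left to the bolt, z up. Compartment outside 200 (x) x 226 (y), inside 184 x 210 mm, walls 80 high, floor 8 thick. Fan housing, 76 high, at x = 100 to 300. Bolt ledge, top 85 high, at y = 113 to 245, x = -50 to 12 mm.
- drybox_in (a point): Centre of the compartment's inner floor (top face of the floor, 8 mm above the bench); axes as drybox.
- lid (a joint): Sliding lid over the compartment, a plate 200 x 226 x 12 mm, underside 80 mm above the bench. 0 = fully shut, at its stop; grows as it slides along the box's +x over the fan housing, to 0.185 m, fully open. Takes 2 to 3 N, stays where left. A steel staple (to 126 mm high) on its left edge takes the bolt's tip: while the bolt is in it the lid cannot slide.
- lid_grip (a point): Middle of the lid's upright wooden grip block, 18 mm (box x) by 70 mm (box y), from 92 to 132 mm above the bench, 80 mm before the middle of the lid; the point is 120 mm above the bench. Moves with the lid; axes as drybox.
- bolt (a joint): Steel barrel bolt, a 12 mm rod along the box's y at box x = -20 mm, 104 mm above the bench. 0 = shot fully home through the staple; grows as it is drawn along the box's +y, to 0.040 m fully drawn. Its tip is clear of the staple above 0.018. Sliding takes about 2 N; it stays where left.
- handle (a joint): Angle of the bolt's handle about the bolt's axis: 0 = level, towards the box's -x, down in a notch; grows when lifted, to 1.5 rad. Let go, it falls by its weight. Notches, open above, at bolt = 0 to 0.007 and 0.033 to 0.040; the cheek between them (top 114 mm above the bench, 17 to 31 mm out from the axis) stops the lowered handle, which passes over it above 0.8 rad.
- bolt_knob (a point): Middle of the knob at the handle's end: a steel cylinder, 18 mm in diameter and 18 mm long along the box's y, 58 mm from the bolt's axis, 104 mm above the bench when down, nothing below it. Pinched by its flat ends (box +y and -y) it can turn in the grip. The handle's bar is 10 mm thick. Moves with the handle; y axis as the box's.
- tray: Shallow wooden tray, fixed, on the left: outside 220 mm (its x) by 160 mm (its y), rim 17 mm high, floor 5 mm thick, inside 210 x 150 mm. Origin on the bench under its centre, z up.
- tray_in (a point): Centre of the tray's inner floor (5 mm above the bench); axes as tray.
- blank_a: Sawn square wooden blank 100 x 50 x 50 mm with pale waxed ends, lying on the bench; origin in the middle of its underside, x along its length, z up as it first lies. All blanks look alike, wet and dry in no telling order: a wet one weighs about 270 g, a dry one about 110 g (within 10 percent). Three or four are there; any other is absent.
- blank_a_mid (a point): The centre of blank_a (25 mm above its underside); axes as the blank.
- blank_b: Sawn square wooden blank 100 x 50 x 50 mm with pale waxed ends, lying on the bench; origin in the middle of its underside, x along its length, z up as it first lies. All blanks look alike, wet and dry in no telling order: a wet one weighs about 270 g, a dry one about 110 g (within 10 percent). Three or four are there; any other is absent.
- blank_b_mid (a point): The centre of blank_b (25 mm above its underside); axes as the blank.
- blank_c: Sawn square wooden blank 100 x 50 x 50 mm with pale waxed ends, lying on the bench; origin in the middle of its underside, x along its length, z up as it first lies. All blanks look alike, wet and dry in no telling order: a wet one weighs about 270 g, a dry one about 110 g (within 10 percent). Three or four are there; any other is absent.
- blank_c_mid (a point): The centre of blank_c (25 mm above its underside); axes as the blank.
- blank_d: Sawn square wooden blank 100 x 50 x 50 mm with pale waxed ends, lying on the bench; origin in the middle of its underside, x along its length, z up as it first lies. All blanks look alike, wet and dry in no telling order: a wet one weighs about 270 g, a dry one about 110 g (within 10 percent). Three or four are there; any other is absent.
- blank_d_mid (a point): The centre of blank_d (25 mm above its underside); axes as the blank.
- glue_bottle: Bystander, to be left where it is: yellow glue bottle, 54 mm across, 140 mm tall, at the back. Origin in its underside.
- try_square: Bystander, to be left where it is: try square, wooden stock 110 mm and steel blade 140 mm, lying flat at the back. Origin in its underside.
- sanding_block: Bystander, to be left where it is: cork sanding block 60 x 110 x 34 mm, at the back. Origin in its underside.
- screw_jar: Bystander, to be left where it is: glass jar with a steel cap, 64 mm across, 75 mm tall, at the back left. Origin in its underside.
- tape_measure: Bystander, to be left where it is: tape measure, 68 x 36 x 62 mm, in front, between the blanks and the box. Origin in its underside.

How it is judged (in metres and radians):
On the way, in this order (a step that is already met when the one before it is completed fails the run):
1. the bolt is drawn, with the lid still shut (value of joint bolt above 0.029 m and value of joint lid below 0.008 m), for 0.2 s.
2. the lid is slid open (value of joint lid above 0.16 m), for 0.2 s.
3. with the lid still open, every wet blank lies in the drying box and every dry blank in the tray (x of blank_a_mid in the frame of drybox_in between -0.092 and 0.092 m and y of blank_a_mid in the frame of drybox_in between -0.105 and 0.105 m and z of blank_a_mid in the frame of drybox_in between 0.015 and 0.035 m and linear speed of each of blank_a, blank_b, blank_c, blank_d below 0.03 m/s and x of blank_b_mid in the frame of tray_in between -0.105 and 0.105 m and y of blank_b_mid in the frame of tray_in between -0.075 and 0.075 m and z of blank_b_mid in the frame of tray_in between 0.015 and 0.035 m and x of blank_c_mid in the frame of tray_in between -0.105 and 0.105 m and y of blank_c_mid in the frame of tray_in between -0.075 and 0.075 m and z of blank_c_mid in the frame of tray_in between 0.015 and 0.035 m and x of blank_d_mid in the frame of drybox_in between -0.092 and 0.092 m and y of blank_d_mid in the frame of drybox_in between -0.105 and 0.105 m and z of blank_d_mid in the frame of drybox_in between 0.015 and 0.035 m and value of joint lid above 0.1 m), for 0.2 s.
4. the lid is shut (value of joint lid below 0.008 m), for 0.2 s.
At the end, for the whole second after the job is handed in: Each wet blank lies at rest, flat on the drying box's floor, each dry one in the tray (centre inside it, 15 to 35 mm above its floor); lid shut within 8 mm, bolt home within 9 mm, handle down within 0.3 rad (x of blank_a_mid in the frame of drybox_in between -0.092 and 0.092 m and y of blank_a_mid in the frame of drybox_in between -0.105 and 0.105 m and z of blank_a_mid in the frame of drybox_in between 0.015 and 0.035 m and linear speed of each of blank_a, blank_b, blank_c, blank_d below 0.03 m/s and x of blank_b_mid in the frame of tray_in between -0.105 and 0.105 m and y of blank_b_mid in the frame of tray_in between -0.075 and 0.075 m and z of blank_b_mid in the frame of tray_in between 0.015 and 0.035 m and x of blank_c_mid in the frame of tray_in between -0.105 and 0.105 m and y of blank_c_mid in the frame of tray_in between -0.075 and 0.075 m and z of blank_c_mid in the frame of tray_in between 0.015 and 0.035 m and x of blank_d_mid in the frame of drybox_in between -0.092 and 0.092 m and y of blank_d_mid in the frame of drybox_in between -0.105 and 0.105 m and z of blank_d_mid in the frame of drybox_in between 0.015 and 0.035 m and value of joint lid below 0.008 m and value of joint bolt below 0.009 m and value of joint handle below 0.3 rad); the robot touches nothing.
It fails at once if the lowered handle is forced past the cheek between the notches (value of joint bolt between 0.013 and 0.027 m and value of joint handle below 0.4 rad).
It fails at once if a bystander (bottle, square, sanding block, jar, tape) is displaced by more than 30 mm (distance of any of glue_bottle, try_square, sanding_block, screw_jar, tape_measure from where it was at the start of the episode above 0.03 m).
Of blank_a, blank_b, blank_c, blank_d only 3 to 4 are there at a start; the rules pass over those that are not, and their reading is None.
At some moment in a run one of blank_a, blank_b, blank_c, blank_d may be knocked a few centimetres aside while the robot is not near it.
Once in a run the grip may slacken for a moment while it holds something.
It also fails if it takes over 210 s, if anything falls off the work surface, if the arm or the gripper's body presses on something with over 40 N, if the wrist force passes 120 N, or if a joint passes its speed limit or range.

## Robot

A 6-joint arm with a two-finger parallel gripper is mounted at the origin on the work surface. World frame = base frame: x ahead of the robot, y to its left, z up, the work surface at z = 0. Lengths are in m, angles in degrees, forces in N, time in s.
With the tool pointing down it reaches from about 0.375 to 0.9 m from the base axis. Payload 3.1 kg.
Tool frame: the origin (TCP) lies at the very end of the fingers, on their centre line; the grasp point (between the pads) lies 19 mm behind it; z points along the fingers, y is the direction in which the jaws open and shut (so a half turn about z gives the same grasp; the last joint's range is limited). The gripper opens to 87 mm and grips with 3 to 60 N. Pads are 19 mm wide; open, the fingers measure 117 mm over their backs; the gripper's body (75 mm by 190 mm) begins 51 mm behind the grasp point.
Start: joints at [-80.071, 30.224, 82.088, -0, 67.689, -10.227], TCP at [0.215, -0.587, 0.223] pointing down, gripper open.
Joint ranges: [-176.69, 176.69], [-43.24, 126.21], [12.49, 139.97], [-82, 262], [0, 151.66], [-163.58, 163.58]. Speed limits (degrees/s): [159.86, 159.86, 180, 180, 180, 180].

## Interface

Orientations are given as a 3x3 rotation matrix whose columns are the frame's x, y, z axes.
In Python, from rig import bot gives the robot as it stands. The module is installed in compiled form; this text tells all that it offers.
- The arm moves only by the tool play_rows, never from a script. Its argument "targets" is a list of rows, each a list of 7 numbers: the closure, from 0 (fully open) to 1 (shut), then the shift along the world's x, y, z in m, then the turn, a rotation vector about the world's x, y, z in rad. A call has 1 to 12 rows; each row shifts and turns the commanded pose from where the row before left it; what a row does not reach is not made up. A row lasts 1/8 s, in which the tool goes at most 62.5 mm and 10.7 degrees, less where a joint would pass 70% of its speed; a pose out of reach is approached as far as the arm can. A call with a gripper value outside its range is refused whole. The fingers move at their own pace and stop on an object; the grip force is fixed at half the most. Time passes only in rows, so rows that do not move let the fingers close. It gives the time, the measured TCP pose, the force and the opening at its end, in the units of the state.
- bot.read_state(): the state, without advancing time (a new reading comes with each control period).
- bot.capture(name): name is "scene" or "top" or "wrist"; returns the picture (400x640x3 uint8, blue, green, red); there is no depth.
- bot.get_calibration(name): a dict with "fx", "fy", "cx", "cy" (pixels), "k1" (the pictures are not rectified: a ray, as slopes to the right and down, at radius r is drawn at 1 + k1 r^2 times it, then the intrinsics apply), "R" (3x3) and "t" (3): a world point X has camera coordinates R X + t. Camera axes: x right, y down, z forward; pixel columns grow to the right and rows downward; lengths in m; the calibration is good to about 2 mm. A picture is of the moment at which its call begins: read the wrist's pose just before it. get_calibration takes no time and is no camera call; for the wrist camera it gives the pose at the moment of the call.
- bot.hand_in(): hands the job in, once; it reports no verdict.
The state is a dict: "time_s": time; "joint_positions": joint angles; "qvel": joint speeds; "tau": joint torques, N m; "position": TCP position; "tcp_rot": TCP orientation; "force": force on the tool from outside, world axes, zero at the start; "moment": the same for the moment, N m; "opening": opening from 0.0 (shut) to 1.0 (fully open).
Only numpy, scipy, OpenCV 4.12 (cv2) and the standard library are available. Lean on these libraries where they do the work, as an engineer would, in place of code of your own. Each camera call takes 0.05 s, during which the arm holds its last target. There are 200 camera calls.

## Working session

There is one attempt and no reset: what is moved stays moved. The work goes in short steps, Python scripts to look and compute and a tool call to move; the robot and the scene stay as the last step left them, time stands still between calls to the robot, and variables do not carry over. Pictures are saved under pics/ and viewed, about 12 in all and at most 16, crops included, and the job is handed in when it is done.

Besides the shell and the picture viewer there is one more tool, called after "Emit:" in YAML: its name, and indented under it one key for each argument. play_rows: Moves the arm, as the interface text tells. Its arguments: {"type":"object","properties":{"targets":{"type":"array","items":{"type":"array","items":{"type":"number"}}}},"required":["targets"]}

```bash
mkdir -p pics; cat > h.py <<'E'
import numpy as np, cv2
from rig import bot
def ray(c,u,v):
    p=np.array([(u-c["cx"])/c["fx"],(v-c["cy"])/c["fy"]]); q=p.copy()
    for _ in range(20): q=p/(1+c["k1"]*(q@q))
    R=np.array(c["R"]);t=np.array(c["t"]).ravel()
    return -R.T@t, R.T@np.array([q[0],q[1],1])
def onz(c,u,v,z):
    o,d=ray(c,u,v); return o+d*(z-o[2])/d[2]
def proj(c,X):
    x=np.array(c["R"])@np.array(X)+np.array(c["t"]).ravel(); q=x[:2]/x[2]; q=q*(1+c["k1"]*(q@q))
    return np.array([c["fx"]*q[0]+c["cx"],c["fy"]*q[1]+c["cy"]])
E
python3 - <<'E'
from h import *
for n in("top","scene"):
    im=bot.capture(n); cv2.imwrite(f"pics/{n}0.png",im); c=bot.get_calibration(n)
    print(n,{k:np.round(v,3).tolist() for k,v in c.items()})
s=bot.read_state(); print({k:np.round(v,3).tolist() for k,v in s.items()})
E
```

```text
top {'fx': 426.552, 'fy': 426.552, 'cx': 320.802, 'cy': 199.897, 'k1': -0.105, 'R': [[-0.002, -1.0, 0.0], [-0.984, 0.002, -0.177], [0.177, -0.0, -0.984]], 't': [0.043, 0.572, 0.953]}
scene {'fx': 426.772, 'fy': 426.772, 'cx': 329.736, 'cy': 187.483, 'k1': -0.029, 'R': [[-0.853, 0.522, -0.015], [0.451, 0.722, -0.525], [-0.263, -0.455, -0.851]], 't': [0.465, -0.225, 1.259]}
{'time_s': 0.1, 'joint_positions': [-80.072, 30.273, 82.148, -0.001, 67.69, -10.227], 'qvel': [0.067, -0.024, -0.199, 0.031, -0.002, -0.005], 'tau': [-0.0, -44.099, -17.715, 0.063, 0.053, -0.0], 'position': [0.215, -0.586, 0.222], 'tcp_rot': [[0.939, 0.345, -0.0], [0.345, -0.939, 0.002], [0.0, -0.002, -1.0]], 'force': [0.249, -0.583, 0.083], 'moment': [-0.009, 0.012, -0.012], 'opening': 1.001}
```

View pics/top0.png

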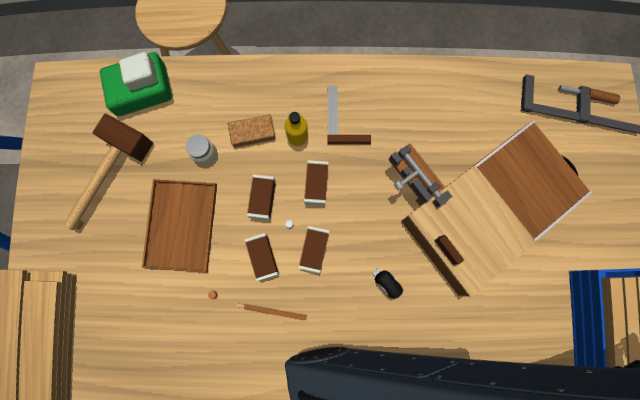

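View pics/scene0.png

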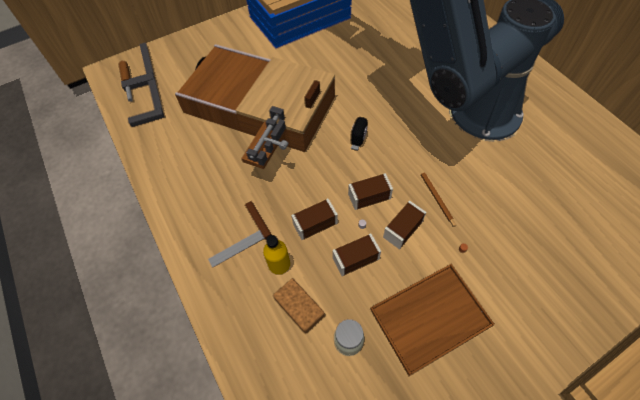

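The top view shows four blanks at about (261,197), (316,182), (262,257) and (314,250). The tray is at (180,225) and the box, turned about 40°, is on the right with its bolt at (415,178). Next I'll zoom in on the box and segment the blanks.

```bash
python3 - <<'E'
from h import *
im=cv2.imread("pics/top0.png"); sc=cv2.imread("pics/scene0.png")
a=cv2.resize(im[110:310,380:600],None,fx=3,fy=3,interpolation=cv2.INTER_CUBIC)
b=cv2.resize(sc[30:190,170:370],None,fx=3,fy=3,interpolation=cv2.INTER_CUBIC)
cv2.imwrite("pics/a1.png",a);cv2.imwrite("pics/b1.png",b)
c=bot.get_calibration("top")
# blanks: dark brown tops + pale ends
hsv=cv2.cvtColor(im,cv2.COLOR_BGR2HSV)
for p in [(261,197),(316,182),(262,257),(314,250),(180,225)]: print(hsv[p[1],p[0]])
dark=((hsv[...,2]<95)&(hsv[...,1]>120)).astype(np.uint8)
pale=((hsv[...,2]>150)&(hsv[...,1]<60)).astype(np.uint8)
m=(dark|pale); m[:, :240]=0; m[:,340:]=0; m[:155]=0; m[285:]=0
cs,_=cv2.findContours(m,cv2.RETR_EXTERNAL,cv2.CHAIN_APPROX_NONE)
for k in cs:
    if cv2.contourArea(k)<200: continue
    r=cv2.minAreaRect(k); P=np.array([onz(c,*p,.05)[:2] for p in cv2.boxPoints(r)])
    e1,e2=P[1]-P[0],P[2]-P[1]; L=e1 if np.hypot(*e1)>np.hypot(*e2) else e2
    print("blank",np.round(r[0],1),P.mean(0).round(4),np.hypot(*e1).round(3),np.hypot(*e2).round(3),np.degrees(np.arctan2(L[1],L[0])).round(1))
for p in [(153,180),(216,184),(208,272),(144,268)]: print("tray",onz(c,*p,.017).round(3))
E
```

```text
[ 11 165  93]
[ 12 165  93]
[ 11 165  93]
[ 11 161  95]
[ 13 167 153]
blank [310.2 263.2] [0.4245 0.0661] 0.036 0.05 -98.2
blank [261.3 256.3] [0.4406 0.1794] 0.053 0.101 -163.0
blank [316. 239.] [0.4805 0.0528] 0.055 0.048 -11.1
blank [261.6 196.2] [0.5822 0.1815] 0.102 0.057 -7.3
blank [315.8 181.3] [0.618  0.0532] 0.101 0.051 -3.7
tray [0.63  0.461 0.017]
tray [0.619 0.3   0.017]
tray [0.404 0.311 0.017]
tray [0.412 0.469 0.017]
```

View pics/a1.png

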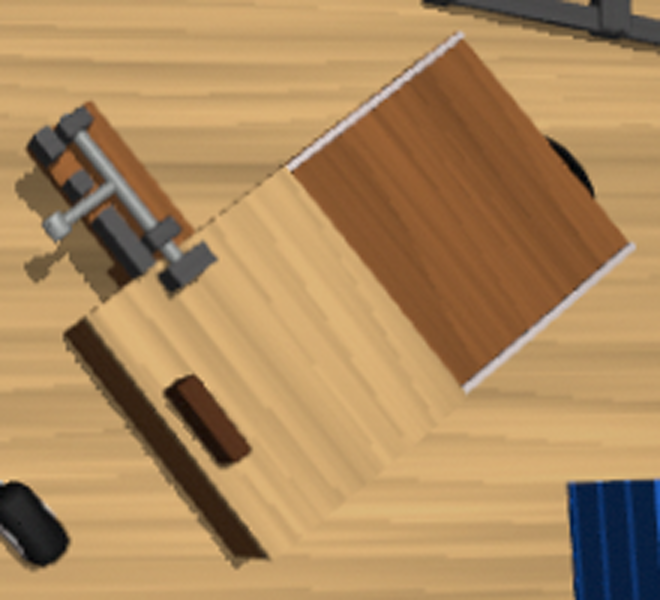

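View pics/b1.png

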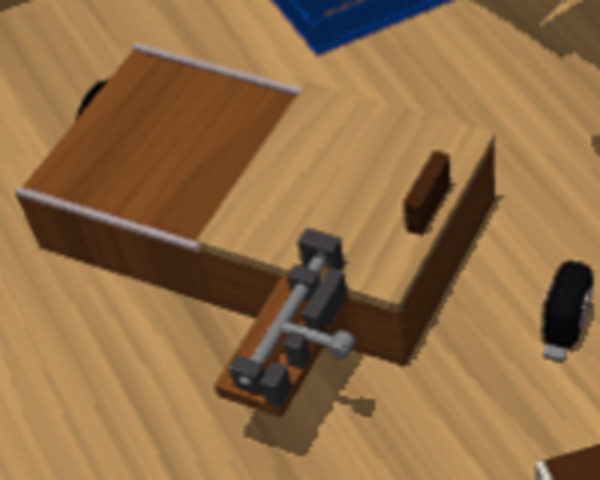

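The crops show the lid corners (a1) at about (85,318), (268,555), (288,168) and (463,390). The knob is at (57,225) in a1 and (341,343) in b1, and the grip block is at about (208,420). I'll compute the box frame from these.

```bash
cat >> h.py <<'E'
def tri(*obs):
    A=np.zeros((3,3));b=np.zeros(3)
    for c,u,v in obs:
        o,d=ray(c,u,v);d/=np.linalg.norm(d);M=np.eye(3)-np.outer(d,d);A+=M;b+=M@o
    return np.linalg.solve(A,b)
E
python3 - <<'E'
from h import *
c=bot.get_calibration("top");s=bot.get_calibration("scene")
A=lambda x,y:(c,380+x/3,110+y/3); B=lambda x,y:(s,170+x/3,30+y/3)
f=lambda p,z:onz(*p,z).round(4)
nl,nr,fl,fr=f(A(85,318),.092),f(A(268,555),.092),f(A(288,168),.092),f(A(463,390),.092)
hl,hr=f(A(461,35),.076),f(A(633,245),.076)
print(nl,nr,fl,fr,hl,hr)
ang=[np.degrees(np.arctan2(*(q-p)[1::-1])).round(1) for p,q in((nl,fl),(nr,fr),(nl,hl),(nr,hr))]
print(ang,[(np.degrees(np.arctan2(*(q-p)[1::-1]))-90).round(1) for p,q in((nr,nl),(fr,fl),(hr,hl))],(nl+nr+fl+fr)/4)
print("knob",tri(A(57,225),B(341,343)))
print("grip",f(A(208,420),.13),tri(A(208,420),B(428,190)))
im=cv2.imread("pics/top0.png");hsv=cv2.cvtColor(im,cv2.COLOR_BGR2HSV)
m=(((hsv[...,2]<95)&(hsv[...,1]>120))|((hsv[...,2]>150)&(hsv[...,1]<60))).astype(np.uint8)
m[:,:298]=0;m[:,332:]=0;m[:224]=0;m[276:]=0
m=cv2.morphologyEx(m,cv2.MORPH_CLOSE,np.ones((5,5)))
k=max(cv2.findContours(m,0,1)[0],key=cv2.contourArea);P=np.array([onz(c,*p,.05)[:2] for p in cv2.boxPoints(cv2.minAreaRect(k))]);print(P.mean(0),P.round(3).tolist())
E
```

```text
[ 0.5278 -0.1555  0.092 ] [ 0.3509 -0.2862  0.092 ] [ 0.6444 -0.3194  0.092 ] [ 0.471 -0.446  0.092] [ 0.7619 -0.4811  0.076 ] [ 0.5869 -0.6111  0.076 ]
[np.float64(-54.6), np.float64(-53.1), np.float64(-54.3), np.float64(-54.0)] [np.float64(-53.5), np.float64(-53.9), np.float64(-53.4)] [ 0.498525 -0.301775  0.092   ]
knob [ 0.59640397 -0.13436358  0.10573928]
grip [ 0.4485 -0.2339  0.13  ] [ 0.4498914  -0.23930218  0.11378942]
[0.45735462 0.05768682] [[0.413, 0.093], [0.512, 0.071], [0.501, 0.022], [0.403, 0.045]]
```

Box yaw is about -54° with its origin at (0.4985, -0.302). The triangulated knob agrees with the model at box (-0.078, 0.178). Now I'll move above the knob.

Emit:
play_rows:
  targets:
    - [0.4,0.0318,0.0377,0,0,0,0.154]
    - [0.4,0.0318,0.0377,0,0,0,0.154]
    - [0.4,0.0318,0.0377,0,0,0,0.154]
    - [0.4,0.0318,0.0377,0,0,0,0.154]
    - [0.4,0.0318,0.0377,0,0,0,0.154]
    - [0.4,0.0318,0.0377,0,0,0,0.154]
    - [0.4,0.0318,0.0377,0,0,0,0.154]
    - [0.4,0.0318,0.0377,0,0,0,0.154]
    - [0.4,0.0318,0.0377,0,0,0,0.154]
    - [0.4,0.0318,0.0377,0,0,0,0.154]
    - [0.4,0.0318,0.0377,0,0,0,0.154]
    - [0.4,0.0318,0.0377,0,0,0,0.154]

```text
time_s: 1.6
position: [0.5976, -0.1329, 0.2221]
tcp_rot: [[-0.593, 0.806, -0.001], [0.806, 0.593, 0.0], [0.001, -0.001, -1.0]]
force: [0.8, -0.1, 0.8]
opening: 0.598
```

Emit:
play_rows:
  targets:
    - [0.4,0,0,-0.02,0,0,0]
    - [0.4,0,0,0,0,0,0]
    - [0.4,0,0,0,0,0,0]

```text
time_s: 1.98
position: [0.5968, -0.1347, 0.2026]
tcp_rot: [[-0.588, 0.809, -0.0], [0.809, 0.588, 0.0], [0.0, -0.0, -1.0]]
force: [1.5, 0.4, 0.1]
opening: 0.599
```

```bash
python3 - <<'E'
from h import *
s=bot.read_state(); c=bot.get_calibration("wrist"); im=bot.capture("wrist"); cv2.imwrite("pics/w1.png",im)
print({k:np.round(s[k],4).tolist() for k in("position","tcp_rot","joint_positions","time_s","force","opening")})
print({k:np.round(v,3).tolist() for k,v in c.items()}); print(proj(c,[.596,-.134,.104]))
E
```

```text
{'position': [0.5968, -0.1347, 0.2026], 'tcp_rot': [[-0.5877, 0.8091, -0.0003], [0.8091, 0.5877, 0.0001], [0.0002, -0.0002, -1.0]], 'joint_positions': [-23.1715, 30.4906, 85.2289, -0.0051, 64.2986, -59.1647], 'time_s': 1.975, 'force': [1.451, 0.417, 0.0978], 'opening': 0.5989}
{'fx': 300.652, 'fy': 300.652, 'cx': 324.577, 'cy': 200.17, 'k1': -0.047, 'R': [[0.809, 0.588, 0.0], [0.563, -0.775, 0.286], [0.168, -0.231, -0.958]], 't': [-0.404, -0.469, 0.241]}
[324.24450706 200.89936735]
```

View pics/w1.png

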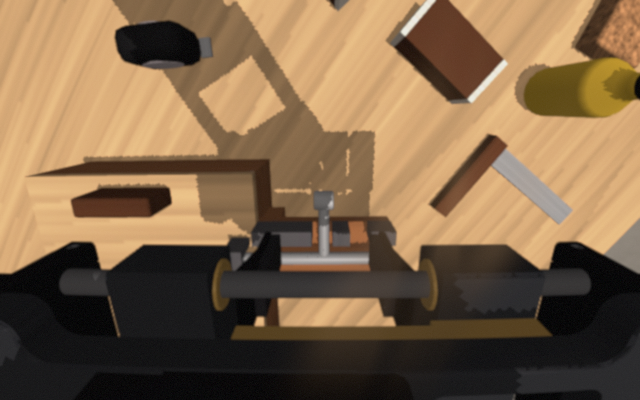

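The knob shows at (324,199) against a predicted (324,201), so the estimate is good. Descend and pinch it.

Emit:
play_rows:
  targets:
    - [0.4,-0.001,0.0005,-0.04,0,0,0]
    - [0.4,0,0,-0.04,0,0,0]
    - [0.4,0,0,-0.0376,0,0,0]
    - [0.4,0,0,0,0,0,0]
    - [0.9,0,0,0,0,0,0]
    - [0.9,0,0,0,0,0,0]
    - [0.9,0,0,0,0,0,0]
    - [0.9,0,0,0,0,0,0]

```text
time_s: 3.02
position: [0.5963, -0.1339, 0.0858]
tcp_rot: [[-0.588, 0.809, 0.001], [0.809, 0.588, -0.001], [-0.001, 0.001, -1.0]]
force: [-1.5, -0.8, 0.9]
opening: 0.231
```

Emit:
play_rows:
  targets:
    - [0.9,0.0007,-0.0009,0.0115,0,0,0]
    - [0.9,0.002,-0.0028,0.0111,0,0,0]
    - [0.9,0.0032,-0.0044,0.0101,0,0,0]
    - [0.9,0.0044,-0.0061,0.0089,0,0,0]
    - [0.9,0.0054,-0.0074,0.0072,0,0,0]
    - [0.9,0.0029,-0.004,0.0029,0,0,0]
    - [0.9,0,0,0,0,0,0]
    - [0.9,0,0,0,0,0,0]

```text
time_s: 4.03
position: [0.6141, -0.1592, 0.1379]
tcp_rot: [[-0.588, 0.809, -0.001], [0.809, 0.588, 0.001], [0.001, -0.0, -1.0]]
force: [-4.7, 3.6, 2.1]
opening: 0.203
```

```bash
python3 - <<'E'
from h import *
im=bot.capture("scene"); cv2.imwrite("pics/s2.png",cv2.resize(im[30:190,170:370],None,fx=3,fy=3))
print(bot.read_state()["force"],bot.read_state()["opening"])
E
```

```text
[-3.63460465  3.1435681   2.13874474] 0.2011767073904016
```

View pics/s2.png

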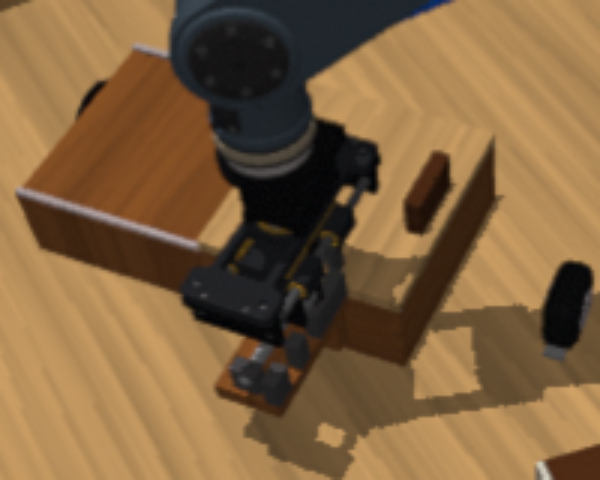

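The gripper still holds the knob (opening 17.7 mm) and the handle is up. Draw the bolt, then lower the handle into the far notch.

Emit:
play_rows:
  targets:
    - [0.9,0.0063,0.0046,0,0,0,0]
    - [0.9,0.0063,0.0046,0,0,0,0]
    - [0.9,0.0063,0.0046,0,0,0,0]
    - [0.9,0.0063,0.0046,0,0,0,0]
    - [0.9,0.0063,0.0046,0,0,0,0]
    - [0.9,0,0,0,0,0,0]
    - [0.9,0,0,0,0,0,0]
    - [0.9,0,0,0,0,0,0]

```text
time_s: 5.08
position: [0.6426, -0.1379, 0.1377]
tcp_rot: [[-0.589, 0.808, -0.008], [0.808, 0.589, -0.002], [0.003, -0.007, -1.0]]
force: [-10.4, -2.3, 5.5]
opening: 0.202
```

It has reached the end stop. Back off slightly and lower.

Emit:
play_rows:
  targets:
    - [0.9,-0.0036,-0.0026,0,0,0,0]
    - [0.9,-0.0029,0.004,-0.0029,0,0,0]
    - [0.9,-0.0054,0.0074,-0.0072,0,0,0]
    - [0.9,-0.0044,0.0061,-0.0089,0,0,0]
    - [0.9,-0.0032,0.0044,-0.0101,0,0,0]
    - [0.9,-0.002,0.0028,-0.0111,0,0,0]
    - [0.9,-0.0007,0.0009,-0.0105,0,0,0]
    - [0.9,0,0,0,0,0,0]
    - [0.9,0,0,0,0,0,0]

```text
time_s: 6.2
position: [0.6255, -0.115, 0.0861]
tcp_rot: [[-0.588, 0.809, 0.003], [0.809, 0.588, -0.003], [-0.004, 0.001, -1.0]]
force: [0.5, -5.0, 3.4]
opening: 0.202
```

Emit:
play_rows:
  targets:
    - [0.4,0,0,0,0,0,0]
    - [0.4,0,0,0,0,0,0]
    - [0.4,0,0,0,0,0,0]
    - [0.4,0,0,0.05,0,0,0]
    - [0.4,0,0,0.05,0,0,0]
    - [0.4,0,0,0.02,0,0,0]
    - [0.4,0,0,0,0,0,0]

```text
time_s: 7.08
position: [0.625, -0.1133, 0.2078]
tcp_rot: [[-0.589, 0.808, 0.004], [0.808, 0.589, -0.001], [-0.003, 0.003, -1.0]]
force: [-0.6, -0.2, -0.1]
opening: 0.601
```

Emit:
play_rows:
  targets:
    - [0.4,-0.0193,-0.0136,0,0,0,-0.1745]
    - [0.4,-0.0193,-0.0136,0,0,0,-0.1745]
    - [0.4,-0.0193,-0.0136,0,0,0,-0.1745]
    - [0.4,-0.0193,-0.0136,0,0,0,-0.1745]
    - [0.4,-0.0193,-0.0136,0,0,0,-0.1745]
    - [0.4,-0.0193,-0.0136,0,0,0,-0.1745]
    - [0.4,-0.0193,-0.0136,0,0,0,-0.1745]
    - [0.4,-0.0193,-0.0136,0,0,0,-0.1745]
    - [0.4,-0.0193,-0.0136,0,0,0,-0.1745]
    - [0.4,0,0,0,0,0,0]
    - [0.4,0,0,0,0,0,0]

```text
time_s: 8.45
position: [0.4502, -0.2352, 0.2051]
tcp_rot: [[0.807, 0.59, -0.001], [0.59, -0.807, 0.001], [0.0, -0.002, -1.0]]
force: [-0.0, 0.5, -0.3]
opening: 0.6
```

```bash
python3 - <<'E'
from h import *
s=bot.read_state(); c=bot.get_calibration("wrist"); im=bot.capture("wrist"); 
t=bot.capture("top"); cv2.imwrite("pics/w3.png",np.hstack([im,cv2.resize(t[100:300,380:620],(480,400))])[:, :1120])
cv2.imwrite("pics/w3.png",cv2.resize(cv2.imread("pics/w3.png"),(800,286)))
print(proj(c,[.4515,-.237,.132]),s["position"])
E
```

```text
[328.60680784 209.9798381 ] [ 0.45016578 -0.23519843  0.20506372]
```

View pics/w3.png

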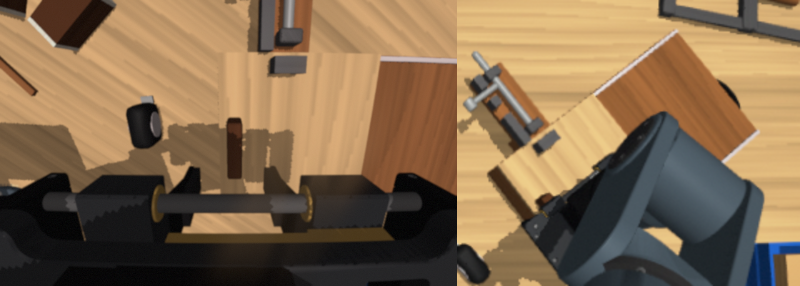

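The bolt is drawn with its handle in the far notch, and the grip block shows where predicted. Grip it and slide the lid open.

Emit:
play_rows:
  targets:
    - [0.4,0.0013,-0.0018,-0.05,0,0,0]
    - [0.4,0,0,-0.05,0,0,0]
    - [0.4,0,0,-0.003,0,0,0]
    - [0.9,0,0,0,0,0,0]
    - [0.9,0,0,0,0,0,0]
    - [0.9,0,0,0,0,0,0]
    - [0.9,0,0,0,0,0,0]

```text
time_s: 9.43
position: [0.4519, -0.238, 0.104]
tcp_rot: [[0.808, 0.589, 0.002], [0.589, -0.808, -0.001], [0.001, 0.002, -1.0]]
force: [-1.1, -0.3, 0.4]
opening: 0.229
```

Emit:
play_rows:
  targets:
    - [0.9,0.0109,-0.015,0,0,0,0]
    - [0.9,0.0109,-0.015,0,0,0,0]
    - [0.9,0.0109,-0.015,0,0,0,0]
    - [0.9,0.0109,-0.015,0,0,0,0]
    - [0.9,0.0109,-0.015,0,0,0,0]
    - [0.9,0.0109,-0.015,0,0,0,0]
    - [0.9,0.0109,-0.015,0,0,0,0]
    - [0.9,0.0109,-0.015,0,0,0,0]
    - [0.9,0.0109,-0.015,0,0,0,0]
    - [0.9,0.0109,-0.015,0,0,0,0]
    - [0.9,0,0,0,0,0,0]
    - [0.9,0,0,0,0,0,0]

```text
time_s: 10.92
position: [0.5611, -0.3867, 0.1036]
tcp_rot: [[0.808, 0.589, 0.001], [0.589, -0.808, 0.001], [0.001, 0.0, -1.0]]
force: [2.1, 3.5, 4.3]
opening: 0.203
```

Emit:
play_rows:
  targets:
    - [0.4,0,0,0,0,0,0]
    - [0.4,0,0,0,0,0,0]
    - [0.4,0,0,0,0,0,0]
    - [0.4,0,0,0.05,0,0,0]
    - [0.4,0,0,0.05,0,0,0]
    - [0.4,0,0,0.02,0,0,0]
    - [0.0,0,0,0,0,0,0]

```text
time_s: 11.8
position: [0.5612, -0.3887, 0.2252]
tcp_rot: [[0.809, 0.588, 0.003], [0.588, -0.809, -0.004], [0.001, 0.005, -1.0]]
force: [0.9, -0.6, 0.8]
opening: 0.65
```

```bash
cat >> h.py <<'E'
def blanks(name="top",im=None,roi=(225,365,140,300)):
    im=bot.capture(name) if im is None else im; c=bot.get_calibration(name)
    hsv=cv2.cvtColor(im,cv2.COLOR_BGR2HSV)
    m=((hsv[...,0]<20)&(hsv[...,2]<100)&(hsv[...,1]>120)).astype(np.uint8)
    w=np.zeros_like(m);x0,x1,y0,y1=roi;w[y0:y1,x0:x1]=m[y0:y1,x0:x1]
    w=cv2.morphologyEx(w,cv2.MORPH_OPEN,np.ones((3,3)))
    out=[]
    for k in cv2.findContours(w,0,1)[0]:
        if cv2.contourArea(k)<300: continue
        P=np.array([onz(c,*p,.05)[:2] for p in cv2.boxPoints(cv2.minAreaRect(k))])
        e1,e2=P[1]-P[0],P[2]-P[1]; L=max((e1,e2),key=np.linalg.norm)
        a=np.degrees(np.arctan2(L[1],L[0])); a=(a+90)%180-90
        out.append((*P.mean(0).round(4),a.round(1),np.linalg.norm(e1).round(3),np.linalg.norm(e2).round(3)))
    return out
def st():
    s=bot.read_state(); print({k:np.round(s[k],4).tolist() for k in("time_s","position","force","opening")},"xang",np.degrees(np.arctan2(s["tcp_rot"][1][0],s["tcp_rot"][0][0])).round(1))
def weigh(n=6):
    F=[]
    for _ in range(n): bot.capture("wrist");F.append(bot.read_state()["force"])
    F=np.array(F);print("F",F.mean(0).round(2),"sd",F.std(0).round(2))
E
python3 - <<'E'
from h import *
for b in blanks(): print(*b)
st(); weigh(4)
c=bot.get_calibration("scene"); cv2.imwrite("pics/s4.png",cv2.resize(bot.capture("scene")[30:330,170:470],None,fx=2,fy=2))
E
```

```text
{'time_s': 11.85, 'position': [0.5604, -0.3878, 0.2231], 'force': [-0.0058, -0.4367, -0.2198], 'opening': 0.6842} xang 36.0
F [-0.56 -0.19 -0.05] sd [0.78 0.4  0.24]
```

View pics/s4.png

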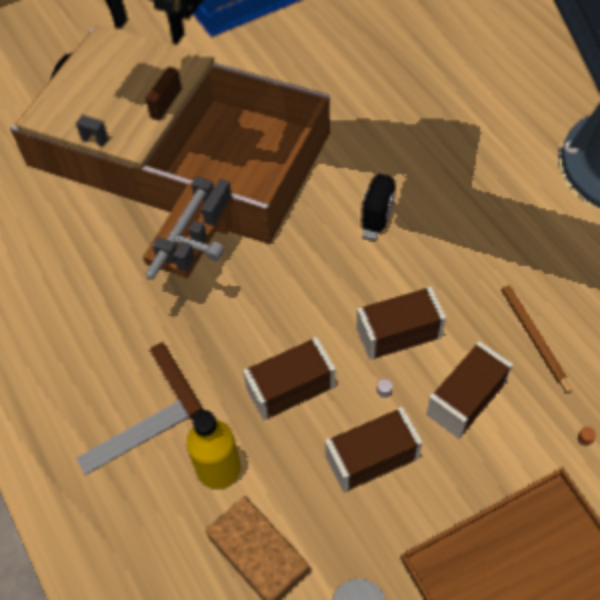

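The lid is fully open, the box is empty and the four blanks are in place. The top-view mask returned nothing, so I'll check it.

```bash
python3 - <<'E'
from h import *
im=bot.capture("top"); cv2.imwrite("pics/t5.png",im); print(im.shape)
hsv=cv2.cvtColor(im,cv2.COLOR_BGR2HSV)
for p in [(261,197),(316,182),(262,257),(314,250)]: print(hsv[p[1],p[0]])
m=((hsv[...,0]<20)&(hsv[...,2]<110)&(hsv[...,1]>120)).astype(np.uint8)
print(m[140:300,225:365].sum()); print(len(blanks(im=cv2.imread("pics/top0.png"))))
k=cv2.findContours(m,0,1); print(type(k),len(k),[cv2.contourArea(q) for q in k[0]][:20])
E
```

```text
(400, 640, 3)
[ 12 167 107]
[ 11 161 109]
[ 11 163 108]
[ 10 161 109]
2790
4
<class 'tuple'> 2 [0.0, 2105.5, 169.0, 0.0, 174.0, 0.0, 757.0, 312.0, 0.0, 0.0, 0.0, 191.5, 0.0, 0.0, 0.0, 0.0, 50.0, 154.5, 0.0, 0.0]
```

Only the brightness had drifted, so I'll raise the threshold.

```bash
sed -i 's/hsv\[...,2\]<100/hsv[...,2]<130/' h.py; python3 - <<'E'
from h import *
for b in blanks(im=cv2.imread("pics/t5.png")): print(*b)
E
```

```text
0.4399 0.1788 18.0 0.053 0.085
0.4573 0.0574 -12.8 0.085 0.05
0.5822 0.1815 -6.4 0.085 0.055
0.6177 0.0517 -4.4 0.084 0.049
```

Emit:
play_rows:
  targets:
    - [0,0.0063,0.0489,0,0,0,-0.0776]
    - [0,0.0063,0.0489,0,0,0,-0.0776]
    - [0,0.0063,0.0489,0,0,0,-0.0776]
    - [0,0.0063,0.0489,0,0,0,-0.0776]
    - [0,0.0063,0.0489,0,0,0,-0.0776]
    - [0,0.0063,0.0489,0,0,0,-0.0776]
    - [0,0.0063,0.0489,0,0,0,-0.0776]
    - [0,0.0063,0.0489,0,0,0,-0.0776]
    - [0,0.0063,0.0489,0,0,0,-0.0776]
    - [0,0,0,-0.04,0,0,0]
    - [0,0,0,0,0,0,0]

```text
time_s: 13.52
position: [0.6143, 0.0535, 0.1796]
tcp_rot: [[0.998, -0.068, -0.009], [-0.068, -0.998, 0.001], [-0.009, -0.0, -1.0]]
force: [-0.3, 0.4, -0.2]
opening: 0.995
```

```bash
cat >> h.py <<'E'
def look(x,y,tag):
    c=bot.get_calibration("wrist"); im=bot.capture("wrist"); cv2.imwrite(f"pics/{tag}.png",im)
    hsv=cv2.cvtColor(im,cv2.COLOR_BGR2HSV)
    m=((hsv[...,0]<20)&(hsv[...,2]<130)&(hsv[...,1]>110)).astype(np.uint8)
    m=cv2.morphologyEx(m,cv2.MORPH_OPEN,np.ones((5,5)))
    for k in cv2.findContours(m,0,1)[0]:
        if cv2.contourArea(k)<1500: continue
        P=np.array([onz(c,*p,.05)[:2] for p in cv2.boxPoints(cv2.minAreaRect(k))])
        e1,e2=P[1]-P[0],P[2]-P[1]; L=max((e1,e2),key=np.linalg.norm)
        a=(np.degrees(np.arctan2(L[1],L[0]))+90)%180-90
        print("W",P.mean(0).round(4),a.round(1),np.linalg.norm(e1).round(3),np.linalg.norm(e2).round(3))
E
python3 - <<'E'
from h import *
st(); look(0,0,"w6"); weigh(3)
E
```

```text
{'time_s': 13.525, 'position': [0.6143, 0.0535, 0.1796], 'force': [-0.2544, 0.4184, -0.1636], 'opening': 0.9953} xang -3.9
W [0.4646 0.1661] 86.7 0.069 0.058
W [ 0.4456 -0.0805] 85.2 0.355 0.066
W [0.5835 0.176 ] -3.4 0.064 0.085
W [ 0.5539 -0.1801] -36.2 0.082 0.082
W [0.6031 0.0542] -72.9 0.153 0.117
W [ 0.6536 -0.1345] 81.9 0.073 0.077
W [ 0.7294 -0.0205] -89.7 0.098 0.021
F [-0.13  0.1   0.28] sd [0.39 0.25 0.39]
```

Emit:
play_rows:
  targets:
    - [0,0,0,-0.05,0,0,0]
    - [0,0,0,-0.05,0,0,0]
    - [0,0,0,-0.04,0,0,0]
    - [0,0,0,-0.018,0,0,0]
    - [0,0,0,0,0,0,0]
    - [0.7,0,0,0,0,0,0]
    - [0.7,0,0,0,0,0,0]
    - [0.7,0,0,0,0,0,0]
    - [0.7,0,0,0,0,0,0]

```text
time_s: 14.85
position: [0.6175, 0.0525, 0.0255]
tcp_rot: [[0.998, -0.069, 0.001], [-0.069, -0.998, -0.0], [0.001, 0.0, -1.0]]
force: [-0.2, -0.5, -0.1]
opening: 0.633
```

Emit:
play_rows:
  targets:
    - [0.7,0,0,0.04,0,0,0]
    - [0.7,0,0,0.05,0,0,0]
    - [0.7,0,0,0.05,0,0,0]
    - [0.7,0,0,0.03,0,0,0]
    - [0.7,0,0,0,0,0,0]
    - [0.7,0,0,0,0,0,0]
    - [0.7,0,0,0,0,0,0]

```text
time_s: 15.72
position: [0.6156, 0.0526, 0.1925]
tcp_rot: [[0.998, -0.069, -0.005], [-0.069, -0.998, 0.0], [-0.005, -0.0, -1.0]]
force: [0.1, -0.1, -1.7]
opening: 0.571
```

```bash
python3 - <<'E'
from h import *
weigh(8); st()
E
```

```text
F [-0.35  0.02 -2.35] sd [0.27 0.64 0.64]
{'time_s': 16.125, 'position': [0.6172, 0.0525, 0.1947], 'force': [-0.3034, 0.4843, -3.1437], 'opening': 0.5692} xang -4.0
```

Preliminary reading is heavy (~2.4 N). Carry it over the box and weigh again there.

Emit:
play_rows:
  targets:
    - [0.7,-0.018,-0.0422,0,0,0,-0.097]
    - [0.7,-0.018,-0.0422,0,0,0,-0.097]
    - [0.7,-0.018,-0.0422,0,0,0,-0.097]
    - [0.7,-0.018,-0.0422,0,0,0,-0.097]
    - [0.7,-0.018,-0.0422,0,0,0,-0.097]
    - [0.7,-0.018,-0.0422,0,0,0,-0.097]
    - [0.7,-0.018,-0.0422,0,0,0,-0.097]
    - [0.7,-0.018,-0.0422,0,0,0,-0.097]
    - [0.7,-0.018,-0.0422,0,0,0,-0.097]
    - [0.7,0,0,0,0,0,0]
    - [0.7,0,0,0,0,0,0]
    - [0.7,0,0,0,0,0,0]

```text
time_s: 17.62
position: [0.4555, -0.326, 0.1949]
tcp_rot: [[0.589, -0.808, -0.0], [-0.808, -0.589, 0.001], [-0.001, -0.0, -1.0]]
force: [-0.6, -0.2, -2.3]
opening: 0.572
```

```bash
python3 - <<'E'
from h import *
weigh(8); st()
for b in blanks(): print(*b)
E
```

```text
F [-0.17 -0.19 -2.36] sd [0.33 0.39 0.44]
{'time_s': 18.025, 'position': [0.4554, -0.327, 0.195], 'force': [-0.3415, 0.3712, -2.481], 'opening': 0.5689} xang -53.9
0.4401 0.1786 17.6 0.053 0.085
0.4573 0.0574 -12.8 0.085 0.05
0.582 0.1813 -6.5 0.085 0.056
```

It's wet. Lower it into the box.

Emit:
play_rows:
  targets:
    - [0.7,0,0,-0.05,0,0,0]
    - [0.7,0,0,-0.05,0,0,0]
    - [0.7,0,0,-0.04,0,0,0]
    - [0.7,0,0,-0.0195,0,0,0]
    - [0.7,0,0,0,0,0,0]
    - [0.7,0,0,0,0,0,0]
    - [0.25,0,0,0,0,0,0]
    - [0.25,0,0,0,0,0,0]
    - [0.25,0,0,0,0,0,0]

```text
time_s: 19.2
position: [0.455, -0.3268, 0.0352]
tcp_rot: [[0.588, -0.809, -0.001], [-0.809, -0.588, 0.001], [-0.001, -0.0, -1.0]]
force: [0.2, 0.0, -0.3]
opening: 0.738
```

Emit:
play_rows:
  targets:
    - [0.25,0,0,0.05,0,0,0]
    - [0.25,0,0,0.05,0,0,0]
    - [0.25,0,0,0.05,0,0,0]
    - [0,0,0,0.03,0,0,0]
    - [0,0,0,0,0,0,0]
    - [0,0,0,0,0,0,0]

```text
time_s: 19.95
position: [0.4545, -0.3264, 0.2143]
tcp_rot: [[0.588, -0.809, -0.002], [-0.809, -0.588, 0.002], [-0.003, 0.0, -1.0]]
force: [0.2, -0.2, -0.1]
opening: 0.967
```

```bash
python3 - <<'E'
from h import *
weigh(4); st()
for b in blanks(): print(*b)
cv2.imwrite("pics/s7.png",cv2.resize(bot.capture("scene")[30:330,170:470],None,fx=2,fy=2))
E
```

```text
F [-0.12 -0.09  0.13] sd [0.37 0.09 0.47]
{'time_s': 20.15, 'position': [0.4545, -0.3266, 0.2138], 'force': [0.2231, -0.1702, -0.5604], 'opening': 0.9911} xang -54.0
0.4401 0.1786 17.6 0.053 0.085
0.4572 0.0575 -12.3 0.085 0.05
0.5821 0.1815 -5.9 0.085 0.056
```

View pics/s7.png

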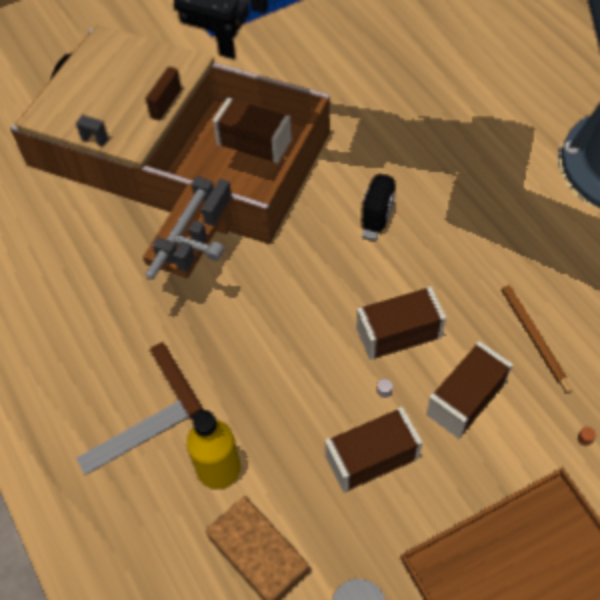

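The first wet blank lies flat in the box. Next is the blank at (0.457, 0.0575).

Emit:
play_rows:
  targets:
    - [0,0.0003,0.0427,0,0,0,0.0805]
    - [0,0.0003,0.0427,0,0,0,0.0805]
    - [0,0.0003,0.0427,0,0,0,0.0805]
    - [0,0.0003,0.0427,0,0,0,0.0805]
    - [0,0.0003,0.0427,0,0,0,0.0805]
    - [0,0.0003,0.0427,0,0,0,0.0805]
    - [0,0.0003,0.0427,0,0,0,0.0805]
    - [0,0.0003,0.0427,0,0,0,0.0805]
    - [0,0.0003,0.0427,0,0,0,0.0805]
    - [0,0,0,-0.04,0,0,0]
    - [0,0,0,0,0,0,0]
    - [0,0,0,0,0,0,0]

```text
time_s: 21.75
position: [0.4584, 0.0567, 0.1759]
tcp_rot: [[0.976, -0.216, 0.0], [-0.216, -0.976, -0.0], [0.0, 0.0, -1.0]]
force: [0.2, -0.4, 0.3]
opening: 1.001
```

Emit:
play_rows:
  targets:
    - [0,0,0,-0.05,0,0,0]
    - [0,0,0,-0.05,0,0,0]
    - [0,0,0,-0.03,0,0,0]
    - [0,0,0,-0.019,0,0,0]
    - [0,0,0,0,0,0,0]
    - [0.7,0,0,0,0,0,0]
    - [0.7,0,0,0,0,0,0]
    - [0.7,0,0,0,0,0,0]
    - [0.7,0,0,0,0,0,0]
    - [0.7,0,0,0,0,0,0]

```text
time_s: 23.0
position: [0.458, 0.0571, 0.0267]
tcp_rot: [[0.976, -0.216, 0.0], [-0.216, -0.976, 0.0], [0.0, -0.0, -1.0]]
force: [0.3, -0.6, 3.5]
opening: 0.573
```

Emit:
play_rows:
  targets:
    - [0.7,0,0,0.04,0,0,0]
    - [0.7,0,0,0.05,0,0,0]
    - [0.7,0,0,0.05,0,0,0]
    - [0.7,0,0,0.03,0,0,0]
    - [0.7,0,0,0,0,0,0]
    - [0.7,0,0,0,0,0,0]
    - [0.7,0,0,0,0,0,0]
    - [0.7,0,0,0,0,0,0]

```text
time_s: 24.0
position: [0.4571, 0.0571, 0.1952]
tcp_rot: [[0.976, -0.216, -0.003], [-0.216, -0.976, 0.0], [-0.003, 0.0, -1.0]]
force: [-0.8, -1.0, -3.1]
opening: 0.575
```

```bash
python3 - <<'E'
from h import *
weigh(12); st()
E
```

```text
F [-0.06  0.06 -2.6 ] sd [0.37 0.66 0.37]
{'time_s': 24.6, 'position': [0.4579, 0.057, 0.1965], 'force': [0.0704, -0.2598, -2.2887], 'opening': 0.5714} xang -12.5
```

Wet as well (2.6 N). Place it beside the first.

Emit:
play_rows:
  targets:
    - [0.7,0.0089,-0.0406,0,0,0,-0.0805]
    - [0.7,0.0089,-0.0406,0,0,0,-0.0805]
    - [0.7,0.0089,-0.0406,0,0,0,-0.0805]
    - [0.7,0.0089,-0.0406,0,0,0,-0.0805]
    - [0.7,0.0089,-0.0406,0,0,0,-0.0805]
    - [0.7,0.0089,-0.0406,0,0,0,-0.0805]
    - [0.7,0.0089,-0.0406,0,0,0,-0.0805]
    - [0.7,0.0089,-0.0406,0,0,0,-0.0805]
    - [0.7,0.0089,-0.0406,0,0,0,-0.0805]
    - [0.7,0,0,0,0,0,0]
    - [0.7,0,0,0,0,0,0]

```text
time_s: 25.98
position: [0.5372, -0.3076, 0.1958]
tcp_rot: [[0.588, -0.809, -0.002], [-0.809, -0.588, 0.002], [-0.002, 0.0, -1.0]]
force: [-0.3, 0.7, -3.3]
opening: 0.571
```

Emit:
play_rows:
  targets:
    - [0.7,0,0,-0.05,0,0,0]
    - [0.7,0,0,-0.05,0,0,0]
    - [0.7,0,0,-0.04,0,0,0]
    - [0.7,0,0,-0.02,0,0,0]
    - [0.7,0,0,0,0,0,0]
    - [0.7,0,0,0,0,0,0]

```text
time_s: 26.72
position: [0.5388, -0.3085, 0.0375]
tcp_rot: [[0.589, -0.808, 0.002], [-0.808, -0.589, -0.001], [0.002, -0.001, -1.0]]
force: [-0.0, 0.3, -2.3]
opening: 0.569
```

Emit:
play_rows:
  targets:
    - [0.7,0,0,-0.002,0,0,0]
    - [0.7,0,0,0,0,0,0]
    - [0.28,0,0,0,0,0,0]
    - [0.28,0,0,0,0,0,0]
    - [0.28,0,0,0,0,0,0]
    - [0.28,0,0,0.05,0,0,0]
    - [0.28,0,0,0.05,0,0,0]
    - [0.28,0,0,0.05,0,0,0]
    - [0,0,0,0.03,0,0,0]
    - [0,0,0,0,0,0,0]

```text
time_s: 27.98
position: [0.5395, -0.3096, 0.2176]
tcp_rot: [[0.588, -0.809, 0.005], [-0.809, -0.588, -0.005], [0.007, -0.002, -1.0]]
force: [-0.1, -0.3, -0.6]
opening: 0.869
```

```bash
python3 - <<'E'
from h import *
st()
for b in blanks(): print(*b)
cv2.imwrite("pics/s8.png",cv2.resize(bot.capture("scene")[30:230,170:370],None,fx=2,fy=2))
E
```

```text
{'time_s': 27.975, 'position': [0.5395, -0.3096, 0.2176], 'force': [-0.1318, -0.2598, -0.5977], 'opening': 0.8688} xang -54.0
0.4402 0.1786 17.3 0.053 0.085
0.5822 0.1813 -6.4 0.085 0.056
```

View pics/s8.png

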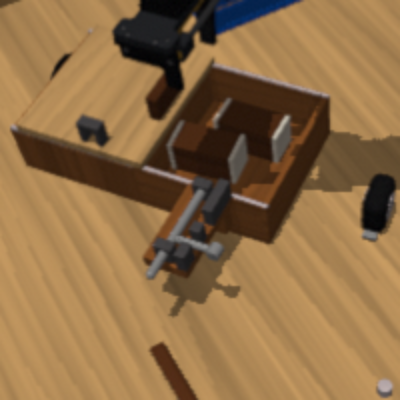

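Both blanks are flat in the box. Go to the third blank at (0.582, 0.1813).

Emit:
play_rows:
  targets:
    - [0,0.0048,0.0544,0,0,0,0.093]
    - [0,0.0048,0.0544,0,0,0,0.093]
    - [0,0.0048,0.0544,0,0,0,0.093]
    - [0,0.0048,0.0544,0,0,0,0.093]
    - [0,0.0048,0.0544,0,0,0,0.093]
    - [0,0.0048,0.0544,0,0,0,0.093]
    - [0,0.0048,0.0544,0,0,0,0.093]
    - [0,0.0048,0.0544,0,0,0,0.093]
    - [0,0.0048,0.0544,0,0,0,0.093]
    - [0,0,0,-0.04,0,0,0]
    - [0,0,0,0,0,0,0]
    - [0,0,0,0,0,0,0]

```text
time_s: 29.58
position: [0.581, 0.1806, 0.1738]
tcp_rot: [[0.994, -0.106, -0.002], [-0.106, -0.994, -0.0], [-0.002, 0.0, -1.0]]
force: [0.6, 0.1, 0.1]
opening: 1.004
```

Emit:
play_rows:
  targets:
    - [0,0,0,-0.05,0,0,0]
    - [0,0,0,-0.05,0,0,0]
    - [0,0,0,-0.03,0,0,0]
    - [0,0,0,-0.019,0,0,0]
    - [0,0,0,0,0,0,0]
    - [0.7,0,0,0,0,0,0]
    - [0.7,0,0,0,0,0,0]
    - [0.7,0,0,0,0,0,0]
    - [0.7,0,0,0,0,0,0]
    - [0.7,0,0,0,0,0,0]

```text
time_s: 30.82
position: [0.5814, 0.1816, 0.0259]
tcp_rot: [[0.994, -0.105, 0.001], [-0.105, -0.994, 0.001], [0.001, -0.001, -1.0]]
force: [-0.8, 1.2, 2.9]
opening: 0.574
```

Emit:
play_rows:
  targets:
    - [0.7,0,0,0.04,0,0,0]
    - [0.7,0,0,0.05,0,0,0]
    - [0.7,0,0,0.05,0,0,0]
    - [0.7,0,0,0.03,0,0,0]
    - [0.7,0,0,0,0,0,0]
    - [0.7,0,0,0,0,0,0]
    - [0.7,0,0,0,0,0,0]
    - [0.7,0,0,0,0,0,0]

```text
time_s: 31.82
position: [0.5804, 0.1811, 0.1938]
tcp_rot: [[0.994, -0.105, -0.003], [-0.105, -0.994, -0.0], [-0.003, 0.001, -1.0]]
force: [0.1, 0.7, -1.7]
opening: 0.575
```

```bash
python3 - <<'E'
from h import *
weigh(12); st()
E
```

```text
F [ 0.07 -0.18 -1.26] sd [0.41 0.54 0.66]
{'time_s': 32.425, 'position': [0.5812, 0.1812, 0.1955], 'force': [-0.6371, -0.5195, -1.2166], 'opening': 0.5727} xang -6.0
```

Dry (1.26 N), so it goes in the tray's left half.

Emit:
play_rows:
  targets:
    - [0.7,-0.0106,0.0406,0,0,0,0.01]
    - [0.7,-0.0106,0.0406,0,0,0,0.01]
    - [0.7,-0.0106,0.0406,0,0,0,0.01]
    - [0.7,-0.0106,0.0406,0,0,0,0.01]
    - [0.7,-0.0106,0.0406,0,0,0,0.01]
    - [0.7,-0.0106,0.0406,0,0,0,0.01]
    - [0.7,0,0,0,0,0,0]
    - [0.7,0,0,-0.05,0,0,0]
    - [0.7,0,0,-0.05,0,0,0]
    - [0.7,0,0,-0.04,0,0,0]
    - [0.7,0,0,-0.024,0,0,0]
    - [0.7,0,0,0,0,0,0]

```text
time_s: 33.92
position: [0.5176, 0.4233, 0.0301]
tcp_rot: [[0.999, -0.046, -0.002], [-0.046, -0.999, -0.002], [-0.002, 0.002, -1.0]]
force: [0.3, -0.6, -0.7]
opening: 0.572
```

Emit:
play_rows:
  targets:
    - [0.7,0,0,0,0,0,0]
    - [0.28,0,0,0,0,0,0]
    - [0.28,0,0,0,0,0,0]
    - [0.28,0,0,0,0,0,0]
    - [0.28,0,0,0.05,0,0,0]
    - [0.28,0,0,0.05,0,0,0]
    - [0.28,0,0,0.05,0,0,0]
    - [0,0,0,0.03,0,0,0]
    - [0,0,0,0,0,0,0]

```text
time_s: 35.05
position: [0.5192, 0.4259, 0.2151]
tcp_rot: [[0.999, -0.045, 0.006], [-0.045, -0.999, 0.004], [0.006, -0.004, -1.0]]
force: [0.1, -0.0, 0.5]
opening: 0.863
```

```bash
python3 - <<'E'
from h import *
st()
im=bot.capture("top")
for b in blanks(im=im,roi=(140,365,140,300)): print(*b)
cv2.imwrite("pics/t9.png",im)
E
```

```text
{'time_s': 35.05, 'position': [0.5192, 0.4259, 0.2151], 'force': [0.1337, -0.0099, 0.5196], 'opening': 0.8633} xang -2.6
0.4402 0.1786 17.6 0.053 0.085
0.4834 0.3857 -1.2 0.153 0.151
```

View pics/t9.png

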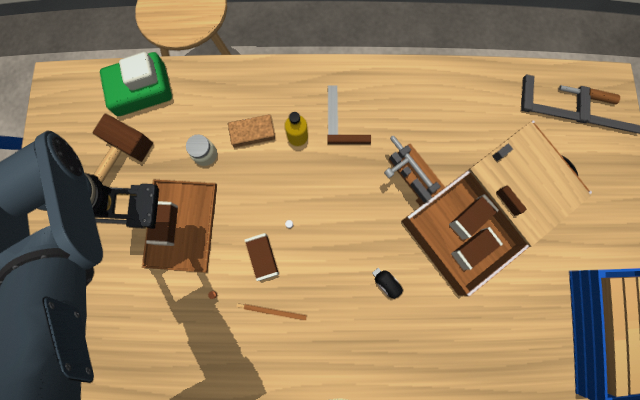

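The dry blank is in the tray at about (165,222), and the remaining one is at (262,257). Fetch it.

Emit:
play_rows:
  targets:
    - [0,-0.0132,-0.0412,0,0,0,0.0588]
    - [0,-0.0132,-0.0412,0,0,0,0.0588]
    - [0,-0.0132,-0.0412,0,0,0,0.0588]
    - [0,-0.0132,-0.0412,0,0,0,0.0588]
    - [0,-0.0132,-0.0412,0,0,0,0.0588]
    - [0,-0.0132,-0.0412,0,0,0,0.0588]
    - [0,0,0,-0.04,0,0,0]
    - [0,0,0,0,0,0,0]
    - [0,0,0,0,0,0,0]

```text
time_s: 36.22
position: [0.4383, 0.1779, 0.1711]
tcp_rot: [[0.953, 0.303, -0.001], [0.303, -0.953, -0.0], [-0.001, -0.0, -1.0]]
force: [-0.9, -0.2, 0.1]
opening: 0.999
```

Emit:
play_rows:
  targets:
    - [0,0,0,-0.05,0,0,0]
    - [0,0,0,-0.05,0,0,0]
    - [0,0,0,-0.03,0,0,0]
    - [0,0,0,-0.018,0,0,0]
    - [0,0,0,0,0,0,0]
    - [0.7,0,0,0,0,0,0]
    - [0.7,0,0,0,0,0,0]
    - [0.7,0,0,0,0,0,0]
    - [0.7,0,0,0,0,0,0]
    - [0.7,0,0,0,0,0,0]

```text
time_s: 37.48
position: [0.4385, 0.1777, 0.0238]
tcp_rot: [[0.953, 0.303, 0.0], [0.303, -0.953, 0.0], [0.001, -0.0, -1.0]]
force: [-0.8, -0.3, 3.9]
opening: 0.572
```

Emit:
play_rows:
  targets:
    - [0.7,0,0,0.04,0,0,0]
    - [0.7,0,0,0.05,0,0,0]
    - [0.7,0,0,0.05,0,0,0]
    - [0.7,0,0,0.03,0,0,0]
    - [0.7,0,0,0,0,0,0]
    - [0.7,0,0,0,0,0,0]
    - [0.7,0,0,0,0,0,0]
    - [0.7,0,0,0,0,0,0]

```text
time_s: 38.48
position: [0.4377, 0.1775, 0.1922]
tcp_rot: [[0.953, 0.303, -0.003], [0.303, -0.953, -0.0], [-0.003, -0.0, -1.0]]
force: [-0.4, -0.6, -1.2]
opening: 0.568
```

```bash
python3 - <<'E'
from h import *
weigh(12); st()
E
```

```text
F [ 0.06 -0.02 -1.25] sd [0.51 0.49 0.52]
{'time_s': 39.075, 'position': [0.4384, 0.1776, 0.1935], 'force': [0.2077, 0.0475, -0.4815], 'opening': 0.5695} xang 17.6
```

Dry (1.25 N), so it goes in the tray's right half.

Emit:
play_rows:
  targets:
    - [0.7,0.0152,0.0335,0,0,0,-0.0705]
    - [0.7,0.0152,0.0335,0,0,0,-0.0705]
    - [0.7,0.0152,0.0335,0,0,0,-0.0705]
    - [0.7,0.0152,0.0335,0,0,0,-0.0705]
    - [0.7,0.0152,0.0335,0,0,0,-0.0705]
    - [0.7,0,0,0,0,0,0]
    - [0.7,0,0,0,0,0,0]
    - [0.7,0,0,-0.05,0,0,0]
    - [0.7,0,0,-0.05,0,0,0]
    - [0.7,0,0,-0.04,0,0,0]
    - [0.7,0,0,-0.0235,0,0,0]
    - [0.7,0,0,0,0,0,0]

```text
time_s: 40.58
position: [0.5133, 0.3434, 0.0288]
tcp_rot: [[0.999, -0.046, -0.003], [-0.046, -0.999, -0.002], [-0.003, 0.002, -1.0]]
force: [0.4, 1.3, -1.1]
opening: 0.572
```

Emit:
play_rows:
  targets:
    - [0.7,0,0,0,0,0,0]
    - [0.28,0,0,0,0,0,0]
    - [0.28,0,0,0,0,0,0]
    - [0.28,0,0,0,0,0,0]
    - [0.28,0,0,0.05,0,0,0]
    - [0.28,0,0,0.05,0,0,0]
    - [0.28,0,0,0.05,0,0,0]
    - [0.4,0,0,0.03,0,0,0]
    - [0.4,0,0,0,0,0,0]

```text
time_s: 41.7
position: [0.516, 0.346, 0.2132]
tcp_rot: [[0.999, -0.045, 0.006], [-0.045, -0.999, 0.003], [0.006, -0.003, -1.0]]
force: [0.9, 0.9, 0.0]
opening: 0.619
```

Emit:
play_rows:
  targets:
    - [0.4,0.0032,-0.0524,0,0,0,0.0481]
    - [0.4,0.0032,-0.0524,0,0,0,0.0481]
    - [0.4,0.0032,-0.0524,0,0,0,0.0481]
    - [0.4,0.0032,-0.0524,0,0,0,0.0481]
    - [0.4,0.0032,-0.0524,0,0,0,0.0481]
    - [0.4,0.0032,-0.0524,0,0,0,0.0481]
    - [0.4,0.0032,-0.0524,0,0,0,0.0481]
    - [0.4,0.0032,-0.0524,0,0,0,0.0481]
    - [0.4,0.0032,-0.0524,0,0,0,0.0481]
    - [0.4,0.0032,-0.0524,0,0,0,0.0481]
    - [0.4,0.0032,-0.0524,0,0,0,0.0481]
    - [0.4,0.0032,-0.0524,0,0,0,0.0481]

```text
time_s: 43.2
position: [0.5517, -0.2847, 0.2078]
tcp_rot: [[0.861, 0.509, -0.003], [0.509, -0.861, 0.002], [-0.001, -0.003, -1.0]]
force: [0.8, 0.9, -0.5]
opening: 0.6
```

Emit:
play_rows:
  targets:
    - [0.4,0.0032,-0.0524,0,0,0,0.0481]
    - [0.4,0.0032,-0.0524,0,0,0,0.0481]
    - [0.4,0,0,0,0,0,0]
    - [0.4,0,0,0,0,0,0]

```text
time_s: 43.7
position: [0.5581, -0.3873, 0.2078]
tcp_rot: [[0.809, 0.587, -0.003], [0.587, -0.809, 0.004], [-0.0, -0.005, -1.0]]
force: [-0.2, -0.0, -0.5]
opening: 0.602
```

```bash
python3 - <<'E'
from h import *
st(); c=bot.get_calibration("wrist");w=bot.capture("wrist");im=bot.capture("scene"); print(proj(c,[.561,-.387,.132]))
cv2.imwrite("pics/s10.png",np.vstack([im[:,100:],w[:,:540]])); cv2.imwrite("pics/s10.png",cv2.resize(cv2.imread("pics/s10.png"),(405,600)))
E
```

```text
{'time_s': 43.7, 'position': [0.5581, -0.3873, 0.2078], 'force': [-0.2373, -0.0052, -0.5037], 'opening': 0.6019} xang 36.0
[327.91143494 206.08712176]
```

View pics/s10.png

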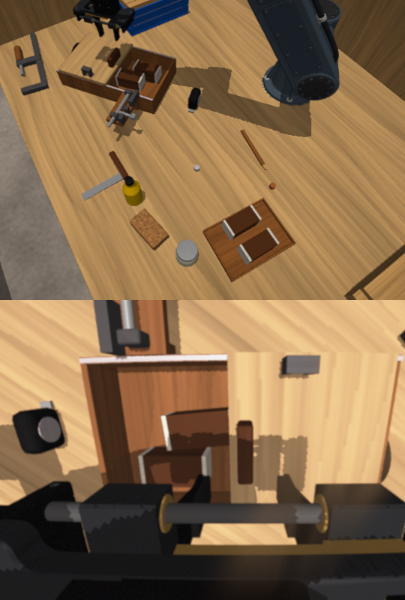

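Two blanks are in the box, two are in the tray, and the grip block is centred. Grip it and shut the lid.

Emit:
play_rows:
  targets:
    - [0.4,0.002,0.0005,-0.05,0,0,0]
    - [0.4,0,0,-0.05,0,0,0]
    - [0.4,0,0,-0.005,0,0,0]
    - [0.4,0,0,0,0,0,0]
    - [0.9,0,0,0,0,0,0]
    - [0.9,0,0,0,0,0,0]
    - [0.9,0,0,0,0,0,0]
    - [0.9,0,0,0,0,0,0]
    - [0.9,0,0,0,0,0,0]

```text
time_s: 44.92
position: [0.5605, -0.3872, 0.1053]
tcp_rot: [[0.809, 0.588, -0.002], [0.588, -0.809, 0.002], [-0.0, -0.002, -1.0]]
force: [-2.6, 2.9, 3.8]
opening: 0.207
```

Emit:
play_rows:
  targets:
    - [0.9,-0.011,0.0151,0,0,0,0]
    - [0.9,-0.011,0.0151,0,0,0,0]
    - [0.9,-0.011,0.0151,0,0,0,0]
    - [0.9,-0.011,0.0151,0,0,0,0]
    - [0.9,-0.011,0.0151,0,0,0,0]
    - [0.9,-0.011,0.0151,0,0,0,0]
    - [0.9,-0.011,0.0151,0,0,0,0]
    - [0.9,-0.011,0.0151,0,0,0,0]
    - [0.9,-0.011,0.0151,0,0,0,0]
    - [0.9,-0.011,0.0151,0,0,0,0]
    - [0.9,0,0,0,0,0,0]
    - [0.9,0,0,0,0,0,0]

```text
time_s: 46.42
position: [0.4509, -0.2381, 0.1052]
tcp_rot: [[0.808, 0.589, -0.001], [0.589, -0.808, -0.002], [-0.001, 0.001, -1.0]]
force: [-4.0, -4.1, 2.4]
opening: 0.2
```

Emit:
play_rows:
  targets:
    - [0.9,-0.0018,0.0024,0,0,0,0]
    - [0.9,0,0,0,0,0,0]
    - [0.9,0,0,0,0,0,0]

```text
time_s: 46.8
position: [0.451, -0.238, 0.1052]
tcp_rot: [[0.808, 0.589, 0.003], [0.589, -0.808, -0.006], [-0.001, 0.006, -1.0]]
force: [-0.8, -8.9, -1.8]
opening: 0.206
```

Lid at its stop. Release, then return to the knob.

Emit:
play_rows:
  targets:
    - [0.4,0,0,0,0,0,0]
    - [0.4,0,0,0,0,0,0]
    - [0.4,0,0,0,0,0,0]
    - [0.4,0,0,0.05,0,0,0]
    - [0.4,0,0,0.05,0,0,0]
    - [0.4,0,0,0,0,0,0]
    - [0.4,0,0,0,0,0,0]

```text
time_s: 47.68
position: [0.4489, -0.2339, 0.2047]
tcp_rot: [[0.809, 0.588, -0.001], [0.588, -0.809, 0.001], [-0.0, -0.001, -1.0]]
force: [0.3, -0.5, 0.1]
opening: 0.599
```

Emit:
play_rows:
  targets:
    - [0.4,0.0195,0.0135,0,0,0,0.1745]
    - [0.4,0.0195,0.0135,0,0,0,0.1745]
    - [0.4,0.0195,0.0135,0,0,0,0.1745]
    - [0.4,0.0195,0.0135,0,0,0,0.1745]
    - [0.4,0.0195,0.0135,0,0,0,0.1745]
    - [0.4,0.0195,0.0135,0,0,0,0.1745]
    - [0.4,0.0195,0.0135,0,0,0,0.1745]
    - [0.4,0.0195,0.0135,0,0,0,0.1745]
    - [0.4,0.0195,0.0135,0,0,0,0.1745]
    - [0.4,0,0,0,0,0,0]
    - [0.4,0,0,0,0,0,0]

```text
time_s: 49.05
position: [0.6234, -0.113, 0.2034]
tcp_rot: [[-0.586, 0.81, -0.004], [0.81, 0.586, 0.001], [0.003, -0.002, -1.0]]
force: [0.0, 0.3, -0.7]
opening: 0.602
```

```bash
python3 - <<'E'
from h import *
st(); c=bot.get_calibration("wrist");w=bot.capture("wrist"); print(proj(c,[.626,-.115,.104]))
cv2.imwrite("pics/w11.png",w)
E
```

```text
{'time_s': 49.05, 'position': [0.6234, -0.113, 0.2034], 'force': [0.0417, 0.2579, -0.7401], 'opening': 0.6023} xang 125.9
[325.75345989 205.26043138]
```

View pics/w11.png

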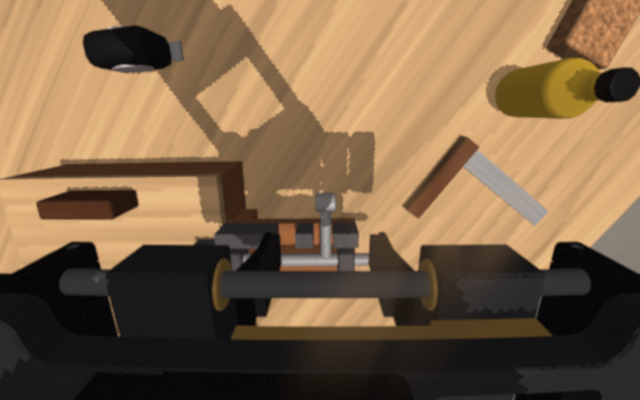

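The knob is at (326,202), as predicted. Pinch and lift it.

Emit:
play_rows:
  targets:
    - [0.4,0.002,-0.0015,-0.04,0,0,0]
    - [0.4,0,0,-0.04,0,0,0]
    - [0.4,0,0,-0.0375,0,0,0]
    - [0.4,0,0,0,0,0,0]
    - [0.9,0,0,0,0,0,0]
    - [0.9,0,0,0,0,0,0]
    - [0.9,0,0,0,0,0,0]
    - [0.9,0,0,0,0,0,0]
    - [0.9,0,0,0,0,0,0]

```text
time_s: 50.22
position: [0.626, -0.1156, 0.0882]
tcp_rot: [[-0.589, 0.808, -0.002], [0.808, 0.589, -0.002], [-0.0, -0.003, -1.0]]
force: [-4.6, -3.7, 4.5]
opening: 0.197
```

Emit:
play_rows:
  targets:
    - [0.9,0.0007,-0.0009,0.0115,0,0,0]
    - [0.9,0.002,-0.0028,0.0111,0,0,0]
    - [0.9,0.0032,-0.0044,0.0101,0,0,0]
    - [0.9,0.0044,-0.0061,0.0089,0,0,0]
    - [0.9,0.0054,-0.0074,0.0072,0,0,0]
    - [0.9,0.0029,-0.004,0.0029,0,0,0]
    - [0.9,0,0,0,0,0,0]
    - [0.9,0,0,0,0,0,0]

```text
time_s: 51.22
position: [0.6431, -0.1389, 0.1394]
tcp_rot: [[-0.588, 0.809, -0.006], [0.809, 0.588, 0.003], [0.006, -0.003, -1.0]]
force: [-5.5, -0.4, -0.2]
opening: 0.2
```

Emit:
play_rows:
  targets:
    - [0.9,-0.0065,-0.0047,0,0,0,0]
    - [0.9,-0.0065,-0.0047,0,0,0,0]
    - [0.9,-0.0065,-0.0047,0,0,0,0]
    - [0.9,-0.0065,-0.0047,0,0,0,0]
    - [0.9,-0.0065,-0.0047,0,0,0,0]
    - [0.9,0,0,0,0,0,0]
    - [0.9,0,0,0,0,0,0]
    - [0.9,0,0,0,0,0,0]

```text
time_s: 52.22
position: [0.6118, -0.1623, 0.1395]
tcp_rot: [[-0.588, 0.809, -0.003], [0.809, 0.588, 0.003], [0.004, -0.001, -1.0]]
force: [-3.8, 2.6, 0.3]
opening: 0.206
```

Emit:
play_rows:
  targets:
    - [0.9,-0.0029,0.004,-0.0029,0,0,0]
    - [0.9,-0.0054,0.0074,-0.0072,0,0,0]
    - [0.9,-0.0044,0.0061,-0.0089,0,0,0]
    - [0.9,-0.0032,0.0044,-0.0101,0,0,0]
    - [0.9,-0.002,0.0028,-0.0111,0,0,0]
    - [0.9,-0.0007,0.0009,-0.0115,0,0,0]
    - [0.9,0,0,0,0,0,0]
    - [0.9,0,0,0,0,0,0]
    - [0.9,0,0,0,0,0,0]

```text
time_s: 53.35
position: [0.597, -0.1391, 0.0885]
tcp_rot: [[-0.587, 0.809, 0.006], [0.809, 0.587, -0.002], [-0.005, 0.003, -1.0]]
force: [0.7, 1.3, 5.9]
opening: 0.203
```

Emit:
play_rows:
  targets:
    - [0.4,0,0,0,0,0,0]
    - [0.4,0,0,0,0,0,0]
    - [0.4,0,0,0,0,0,0]
    - [0.4,-0.003,0.004,0.05,0,0,0]
    - [0.4,0,0,0.05,0,0,0]
    - [0.4,-0.02,0.03,0.05,0,0,0]
    - [0.4,-0.02,0.05,0.02,0,0,0]
    - [0.4,-0.02,0.05,0,0,0,0]
    - [0.4,-0.02,0.05,0,0,0,0]
    - [0.4,0,0.05,0,0,0,0]
    - [0.4,0,0.05,0,0,0,0]
    - [0.4,0,0,0,0,0,0]

```text
time_s: 54.85
position: [0.5106, 0.1489, 0.2572]
tcp_rot: [[-0.592, 0.806, -0.0], [0.806, 0.592, 0.001], [0.001, 0.0, -1.0]]
force: [0.6, 0.9, 0.4]
opening: 0.601
```

```bash
python3 - <<'E'
from h import *
st(); t=bot.capture("top");s=bot.capture("scene")
a=cv2.resize(t[110:310,380:600],(440,400));b=cv2.resize(s[30:190,170:370],(440,352));b=cv2.copyMakeBorder(b,0,48,0,0,cv2.BORDER_CONSTANT)
cv2.imwrite("pics/f12.png",cv2.resize(np.hstack([a,b]),(800,364)))
cv2.imwrite("pics/f13.png",s); cv2.imwrite("pics/f14.png",t)
E
```

```text
{'time_s': 54.85, 'position': [0.5106, 0.1489, 0.2572], 'force': [0.5605, 0.8902, 0.3537], 'opening': 0.6011} xang 126.3
```

View pics/f12.png

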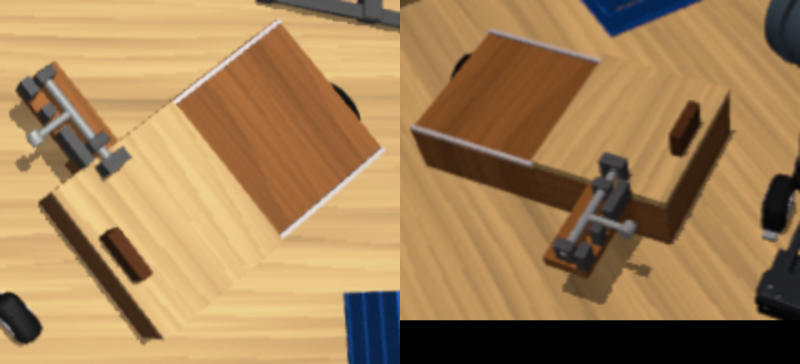

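View pics/f13.png

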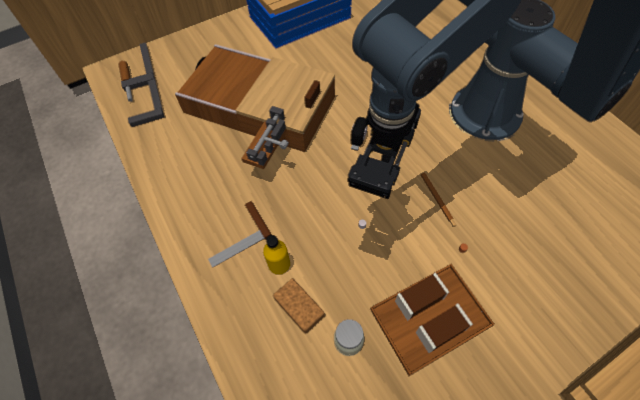

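The lid is shut and the knob is back at its starting pixels ((284.5,144) in the scene view against (283.7,144.3) at the start). Both dry blanks lie flat in the tray, and nothing touches the arm. Hand in.

```bash
python3 - <<'E'
from h import *
c=bot.get_calibration("top");s=bot.get_calibration("scene")
print("knob",tri((c,400.4,185.4),(s,284.5,144)))
bot.hand_in(); st()
E
```

```text
knob [ 0.59464767 -0.13674011  0.10403743]
the job is handed in; nothing more can be done
the job is handed in; nothing more can be done
```

The job is done and handed in at about 55 s of the 210 s allowed; no verdict is reported.

- **Bolt and lid, opening:** I lifted the handle, drew the bolt to its stop and lowered the handle into the far notch. The lid then slid open by about 0.185 m.
- **Hefting:** Two blanks weighed about 2.4 N and 2.6 N, so they are wet and went flat on the drying box floor. Two weighed about 1.25 N each, so they are dry and went flat in the tray.
- **Closing:** I pushed the lid back to its stop, drove the bolt home by about 39 mm and lowered the handle into the first notch.

**Last checks:**
- The pictures before handing in show the lid shut and both dry blanks flat in the tray. The wet blanks were last seen flat in the box, just before the lid was shut.
- The knob triangulated at 104 mm high, which is handle-down height, and within about 3 mm of where it started, on the bolt-home side.
- The bystanders look unmoved, but I compared them by eye only. The gripper was clear of everything.

**Disagreements:**
- My automatic blank detection failed once because the lighting had drifted; a raised threshold fixed it.
- The wrist-camera blank mask was confused by shadows, so I did not use it.

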